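Take the post rider off the optical base plate

ROBOT

A 6-joint arm with a two-finger parallel gripper is mounted at the origin on the work surface. World frame = base frame: x ahead of the robot, y to its left, z up, the work surface at z = 0. Lengths are in m, angles in rad, forces in N, time in s.
With the tool pointing down it reaches from about 0.35 to 0.85 m from the base axis. Payload 8.1 kg.
Tool frame: the origin (TCP) lies on the centre line of the jaws, within the pads' length; the fingertips stand 19 mm ahead of it and the grasp point (between the pads) is the TCP; z points along the fingers, y is the line along which they close (so a half turn about z gives the same grasp; the last joint's range is limited). The gripper opens to 93 mm and grips with 3 to 60 N. Pads are 15 mm wide; open, the fingers measure 128 mm over their backs; the gripper's body (75 mm by 188 mm) begins 65 mm behind the grasp point.
Start: joints at [-1.417, 0.13, 1.488, -0, 1.523, -0.085], TCP at [0.142, -0.583, 0.238] pointing down, gripper open.
Joint ranges: [-2.96, 2.96], [-0.89, 2.26], [0.02, 2.5], [-1.34, 4.48], [0, 2.73], [-2.66, 2.66]. Speed limits (rad/s): [2.39, 2.39, 2.79, 3.14, 3.14, 3.14].

INTERFACE

Orientations are given as a 3x3 rotation matrix whose columns are the frame's x, y, z axes.
In Python, from cell import * gives the robot as it stands.
- The arm moves only by the tool step_arm, never from a script. Its argument "series" is a list of rows, each an object of numbers: "tx", "ty", "tz": the shift along the tool's x, y, z in mm; "wx", "wy", "wz": the turn, a rotation vector about the tool's x, y, z in degrees. A call has 1 to 10 rows; each row shifts and turns the commanded pose from where the row before left it, along the tool's axes as they then stand; what a row does not reach is not made up. A row lasts 1/10 s, in which the tool goes at most 50 mm and 8.59 degrees, less where a joint would pass 70% of its speed; a pose out of reach is approached as far as the arm can. A call is refused whole if a number of a shift passes 50 or a number of a turn 8.59, either way. A call with a gripper value outside its range is refused whole. "grip" is the opening, from -1 (shut) to 1 (fully open), set as the call begins (left out, the last holds). The fingers move at their own pace and stop on an object; "grip_force" is the grip in N (left out, the last holds). Time passes only in rows, so rows that do not move let the fingers close. It gives the time, the measured TCP pose, the force, the opening and the grip force at its end, in the units of the state.
- get_obs(): the state, without advancing time (a new reading comes with each control period).
- get_image(name): name is "scene" or "top" or "wrist"; returns the picture (420x560x3 uint8, red, green, blue); there is no depth.
- get_calibration(name): a dict with "camera_matrix" (3x3 intrinsics, pixels), "rvec" (rotation vector, rad) and "tvec" (3), from world to camera coordinates, as OpenCV has them. Camera axes: x right, y down, z forward; pixel columns grow to the right and rows downward; lengths in m; the calibration is good to about 2 mm. The wrist camera is an equidistant fisheye: a pixel r from the principal point sees the ray r / f radians off the axis. A picture is of the moment at which its call begins: read the wrist's pose just before it. get_calibration takes no time and is no camera call; for the wrist camera it gives the pose at the moment of the call.
- job_done(): hands the job in; it is judged then, once.
The state is a dict: "time": time; "q": joint angles; "joint_vel": joint speeds; "effort": joint torques, N m; "tool_pos": TCP position; "tcp_rot": TCP orientation; "contact_force": force on the tool from outside, world axes, zero at the start; "torque": the same for the moment, N m; "finger_gap": finger opening in m; "grip_force": force on a finger pad.
Only numpy, scipy, OpenCV 4.12 (cv2) and the standard library are available. Lean on these libraries where they do the work, as an engineer would, in place of code of your own. Each camera call takes 0.05 s, during which the arm holds its last target. There are 200 camera calls.

TASK

On the slotted aluminium base plate, slide the rider with the round post along its slot to the open end, lift it out there and set it down upright in the empty compartment of the grey tray, without dropping it. Leave the rider with the flat upright plate where it is in the other slot.

Things in the scene. Friction and masses are not known exactly. Their poses are not given: they have to be found in the camera images.
- base_plate: Fixed aluminium plate 190 (x) by 320 mm (y). Origin: centre of its underside, on the table. Two T-slots along y, at x = -50 and +50 mm: channels 34 mm wide, floor 10 mm up, under lips 20 to 26 mm up with an 18 mm gap. Lips run from the closed end (y = -150) to y = +80 mm; from there to y = +160 mm the floor is bare: the open end. Only a foot wholly past y = +80 mm lifts out.
- post_rider: Loose steel rider (0.15 to 0.3 kg) to take out, in either slot: round upright post, 26 mm across, 24 to 80 mm above its origin; grip it there. Below: foot 30 (x) by 40 (y) by 8 mm, 13 mm neck, 34 mm collar 20 to 24 mm up. Origin: centre of the foot's underside, on the channel floor; y points along the slot to the open end. Slides freely with 2 mm play.
- slab_rider: The other loose steel rider, in the other slot, to be left alone: same foot, neck and collar, but on them a flat upright plate 50 mm wide (x), 8 mm thick (y), 24 to 80 mm above its origin. Origin: centre of the foot's underside, y along the slot.
- tray_free (a point): Centre of the inner floor, 4 mm above the table, of the empty compartment (nearer the robot) of a fixed grey tray, to the plate's +y side. Inside it is 114 (x) by 142 mm (y); the tray is 240 by 150 mm, walls 35 mm high, 4 mm thick, a cross wall as high in the middle. A spare flat-plate rider stands in the far compartment, some 118 mm along +x.
Mind the look-alikes: they are no part of the job. Leave any blue or red look-alike of the post_rider alone.

How it is judged:
By the outcome, as a careful person would: the job done as asked, in the order asked, and still so for the second after the job is handed in, with the robot touching nothing.
It also fails if it takes over 51 s, if anything falls off the work surface, if the arm or the gripper's body presses on something with over 40 N, if the wrist force passes 120 N, or if a joint passes its speed limit or range.

## Working session

There is one attempt and no reset: what is moved stays moved. The work goes in short steps, Python scripts to look and compute and a tool call to move; the robot and the scene stay as the last step left them, time stands still between calls to the robot, and variables do not carry over. Pictures are saved under pics/ and viewed, at most 10 in all, crops included, and the job is handed in when it is done.

Besides the shell and the picture viewer there is one more tool, called after "Call:" by a JSON object that holds its "method" and its "body". step_arm: Moves the arm, as the interface text tells. Its arguments: {"type":"object","properties":{"series":{"type":"array","items":{"type":"object","properties":{"tx":{"type":"number"},"ty":{"type":"number"},"tz":{"type":"number"},"wx":{"type":"number"},"wy":{"type":"number"},"wz":{"type":"number"}}}},"grip":{"type":"number"},"grip_force":{"type":"number"}},"required":["series"]}

```bash
mkdir -p pics; python3 - <<'E'
from cell import *
import cv2
for n in("scene","top"):
    im=get_image(n);cv2.imwrite(f"pics/{n}0.png",cv2.cvtColor(im,cv2.COLOR_RGB2BGR))
    c=get_calibration(n);print(n,c)
o=get_obs();print(o["time"],o["tool_pos"],o["tcp_rot"],o["finger_gap"])
E
```

```text
scene {'camera_matrix': array([[465.88828184,   0.        , 288.03992937],
       [  0.        , 465.88828184, 212.47341871],
       [  0.        ,   0.        ,   1.        ]]), 'rvec': array([ 1.16956123,  2.57725036, -0.72296848]), 'tvec': array([ 0.41512672, -0.33930433,  1.21469616])}
top {'camera_matrix': array([[439.29155795,   0.        , 279.72495082],
       [  0.        , 439.29155795, 205.31689428],
       [  0.        ,   0.        ,   1.        ]]), 'rvec': array([ 2.15989194, -2.12690597,  0.18103696]), 'tvec': array([-0.02928091,  0.58893178,  0.84939058])}
0.1 [ 0.14186065 -0.58249075  0.23670596] [[ 9.71626203e-01  2.36521561e-01 -2.68600194e-04]
 [ 2.36521683e-01 -9.71624870e-01  1.61421431e-03]
 [ 1.20817861e-04 -1.63194269e-03 -9.99998661e-01]] 0.09308466641824284
```

View pics/scene0.png

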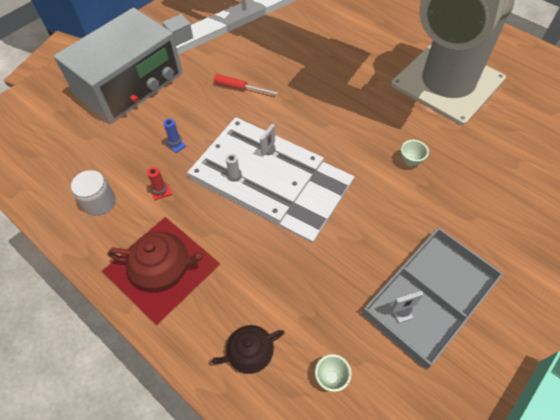

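View pics/top0.png

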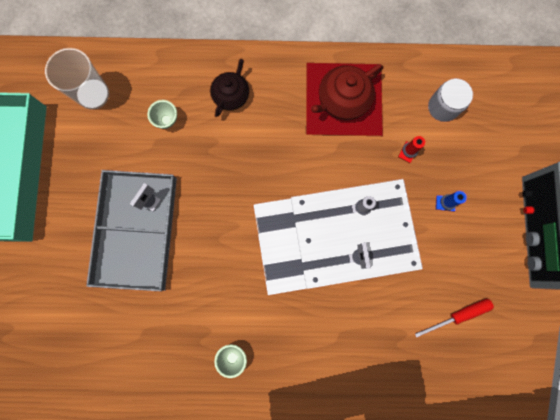

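The scene view shows the steel post rider at (232,165) in the far slot and the slab rider at (267,142). The top view has them at (368,204) and (365,255). The look-alikes are red (155,182) and blue (173,135) in scene, and red (412,150) and blue (452,201) in top. Only the grey round post on the plate fits the description. The tray's empty compartment is at top (130,260). Next I'll confirm this in an enlarged crop and measure.

```bash
cat > h.py <<'E'
import numpy as np,cv2
from cell import *
def cam(n):
    c=get_calibration(n);R=cv2.Rodrigues(np.array(c["rvec"]))[0];return np.array(c["camera_matrix"]),R,np.array(c["tvec"]).ravel()
def ray(C,p,fish=False):
    K,R,t=C;d=np.array([(p[0]-K[0,2])/K[0,0],(p[1]-K[1,2])/K[1,1],1.])
    if fish:
        r=np.hypot(d[0],d[1]);s=np.sin(r)/r if r>1e-9 else 1;d=np.array([d[0]*s,d[1]*s,np.cos(r)])
    d=R.T@d;return -R.T@t,d/np.linalg.norm(d)
def plane(C,p,z,fish=False):
    o,d=ray(C,p,fish);return o+d*(z-o[2])/d[2]
def tri(rs):
    A=sum(np.eye(3)-np.outer(d,d) for o,d in rs);b=sum((np.eye(3)-np.outer(d,d))@o for o,d in rs)
    x=np.linalg.solve(A,b);return x,[round(1e3*np.linalg.norm((np.eye(3)-np.outer(d,d))@(x-o)),1) for o,d in rs]
E
python3 - <<'E'
from h import *
S,T=cam("scene"),cam("top")
s=cv2.imread("pics/scene0.png");t=cv2.imread("pics/top0.png")
def quad(im,lo,hi,seed):
    hsv=cv2.cvtColor(im,cv2.COLOR_BGR2HSV);m=cv2.inRange(hsv,(0,0,lo),(179,45,hi))
    m=cv2.morphologyEx(m,cv2.MORPH_CLOSE,np.ones((5,5)))
    cs=[c for c in cv2.findContours(m,0,1)[0] if cv2.contourArea(c)>1500]
    c=max(cs,key=lambda c:cv2.pointPolygonTest(c,seed,True))
    r=cv2.boxPoints(cv2.minAreaRect(c)); h=cv2.convexHull(c)
    return r,cv2.approxPolyDP(h,8,True)[:,0]
for nm,im,C,seed in(("top",t,T,(330,235)),("scene",s,S,(280,170))):
    r,q=quad(im,60,255,seed);print(nm,"plate",q.tolist());print([np.round(plane(C,p,.026)[:2],3).tolist() for p in q])
for nm,im,C,seed in(("top",t,T,(130,260)),("scene",s,S,(455,265))):
    r,q=quad(im,40,200,seed);print(nm,"tray",q.tolist());print([np.round(plane(C,p,.035)[:2],3).tolist() for p in q])
a=cv2.resize(s[110:200,180:290],None,fx=4,fy=4,interpolation=2)
b=cv2.resize(t[180:280,340:430],None,fx=3.6,fy=3.6,interpolation=2)
o=np.zeros((360,440+324,3),np.uint8);o[:,:440]=a;o[:,440:]=b
cv2.imwrite("pics/crop.png",o)
E
```

```text
top plate [[403, 181], [421, 268], [268, 294], [254, 205]]
[[0.649, -0.28], [0.467, -0.312], [0.411, 0.001], [0.592, 0.033]]
scene plate [[235, 118], [273, 124], [353, 176], [313, 241], [189, 177]]
[[0.468, -0.311], [0.422, -0.23], [0.418, 0.005], [0.601, 0.042], [0.658, -0.266]]
top tray [[103, 170], [175, 178], [164, 289], [87, 285]]
[[0.66, 0.349], [0.645, 0.199], [0.418, 0.209], [0.424, 0.363]]
scene tray [[439, 228], [501, 275], [425, 368], [363, 312]]
[[0.413, 0.219], [0.424, 0.364], [0.668, 0.349], [0.658, 0.208]]
```

View pics/crop.png

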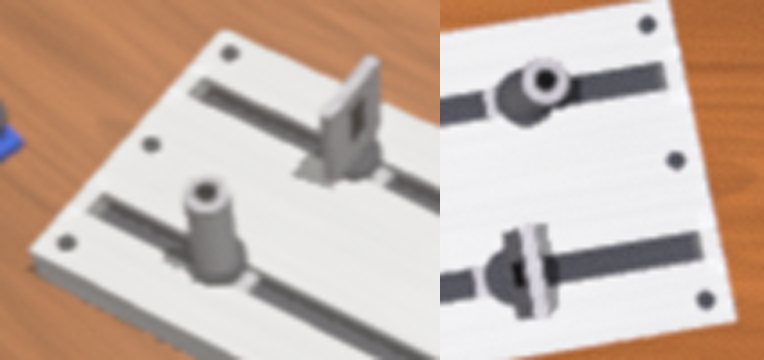

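The crop confirms it: the post with the round hollow top is at scene (231.5,157.5) and top (369,202.5). The slab rider has its flat plate, and both feet are under the lips. Next I'll triangulate.

```bash
python3 - <<'E'
from h import *
S,T=cam("scene"),cam("top")
x,e=tri([ray(S,(231.2,157.2)),ray(T,(368.8,202.2))]);print("posttop",x.round(4),e)
for n,a,b in(("plate c1",(353,179),(254,205)),("plate near-closed",(236,119),(421,268)),("plate open near",(353,178),(268,294)),("far open",(315,236),(254,205)),("far closed",(189,175),(403,181)),("tray",(439,230),(164,289)),("tray",(501,272),(87,287)),("tray",(427,362),(103,170)),("tray",(365,310),(175,175))):
    x,e=tri([ray(S,a),ray(T,b)]);print(n,x.round(3),e)
for p in((525,190),(525,285)):print("box",plane(T,p,.1).round(3))
print("box near top front corner tri?",plane(S,(180,45),.1).round(3),plane(S,(105,80),.1).round(3))
E
```

```text
posttop [ 0.5906 -0.1922  0.093 ] [np.float64(0.4), np.float64(0.4)]
plate c1 [0.552 0.048 0.206] [np.float64(26.3), np.float64(26.3)]
plate near-closed [ 0.467 -0.312  0.022] [np.float64(1.6), np.float64(1.6)]
plate open near [0.41  0.001 0.006] [np.float64(0.3), np.float64(0.3)]
far open [0.591 0.036 0.026] [np.float64(2.7), np.float64(2.7)]
far closed [ 0.65  -0.282  0.012] [np.float64(2.8), np.float64(2.8)]
tray [0.415 0.216 0.027] [np.float64(5.6), np.float64(5.6)]
tray [0.42  0.361 0.038] [np.float64(0.4), np.float64(0.4)]
tray [0.659 0.346 0.04 ] [np.float64(1.0), np.float64(1.0)]
tray [0.652 0.204 0.027] [np.float64(4.0), np.float64(4.0)]
box [ 0.619 -0.495  0.1  ]
box [ 0.437 -0.482  0.1  ]
box near top front corner tri? [ 0.43  -0.528  0.1  ] [ 0.626 -0.568  0.1  ]
```

Call:
{"method": "step_arm", "body": {"series": [{"tx": 43, "ty": -22}, {"tx": 43, "ty": -22}, {"tx": 43, "ty": -22}, {"tx": 43, "ty": -22}, {"tx": 43, "ty": -22}, {"tx": 43, "ty": -22}, {"tx": 43, "ty": -22}, {"tx": 43, "ty": -22}, {"tx": 43, "ty": -22}, {"tx": 43, "ty": -22}], "grip": 1, "grip_force": 30}}

```text
invalid input at $.series[0]: expected keys tx, ty, tz, wx, wy, wz
```

Call:
{"method": "step_arm", "body": {"series": [{"tx": 43, "ty": -22, "tz": 0, "wx": 0, "wy": 0, "wz": 0}, {"tx": 43, "ty": -22, "tz": 0, "wx": 0, "wy": 0, "wz": 0}, {"tx": 43, "ty": -22, "tz": 0, "wx": 0, "wy": 0, "wz": 0}, {"tx": 43, "ty": -22, "tz": 0, "wx": 0, "wy": 0, "wz": 0}, {"tx": 43, "ty": -22, "tz": 0, "wx": 0, "wy": 0, "wz": 0}, {"tx": 43, "ty": -22, "tz": 0, "wx": 0, "wy": 0, "wz": 0}, {"tx": 43, "ty": -22, "tz": 0, "wx": 0, "wy": 0, "wz": 0}, {"tx": 43, "ty": -22, "tz": 0, "wx": 0, "wy": 0, "wz": 0}, {"tx": 43, "ty": -22, "tz": 0, "wx": 0, "wy": 0, "wz": 0}, {"tx": 0, "ty": 0, "tz": 0, "wx": 0, "wy": 0, "wz": 3.6}], "grip": 1, "grip_force": 30}}

```text
time: 1.1
tool_pos: [0.4746, -0.2945, 0.2371]
tcp_rot: [[0.984, 0.18, 0.001], [0.18, -0.984, 0.002], [0.001, -0.002, -1.0]]
contact_force: [-0.3, -0.4, -0.1]
finger_gap: 0.093
grip_force: 0.0
```

Call:
{"method": "step_arm", "body": {"series": [{"tx": 33, "ty": -20, "tz": 15, "wx": 0, "wy": 0, "wz": 0}, {"tx": 33, "ty": -20, "tz": 20, "wx": 0, "wy": 0, "wz": 0}, {"tx": 33, "ty": -20, "tz": 20, "wx": 0, "wy": 0, "wz": 0}, {"tx": 33, "ty": -20, "tz": 15, "wx": 0, "wy": 0, "wz": 0}, {"tx": 0, "ty": 0, "tz": 0, "wx": 0, "wy": 0, "wz": 0}, {"tx": 0, "ty": 0, "tz": 0, "wx": 0, "wy": 0, "wz": 0}]}}

```text
time: 1.7
tool_pos: [0.5867, -0.1963, 0.1663]
tcp_rot: [[0.984, 0.177, -0.002], [0.177, -0.984, 0.001], [-0.002, -0.001, -1.0]]
contact_force: [-0.9, -1.2, 0.1]
finger_gap: 0.0928
grip_force: 0.0
```

```bash
python3 - <<'E'
from h import *
o=get_obs();C=cam("wrist");im=get_image("wrist")
cv2.imwrite("pics/w1.png",cv2.cvtColor(im,cv2.COLOR_RGB2BGR))
K,R,t=C;print(o["time"],o["tool_pos"].round(4) if hasattr(o["tool_pos"],"round") else o["tool_pos"],o["q"]);print(K,(-R.T@t).round(4))
def proj(X):
    c=R@np.array(X)+t;th=np.arctan2(np.hypot(c[0],c[1]),c[2]);f=K[0,0];u=c[:2]/np.hypot(c[0],c[1])*f*th;return (u+K[:2,2]).round(1)
print("expected post top px",proj([.5906,-.1922,.090]))
np.savez("w1.npz",K=K,R=R,t=t)
E
```

```text
1.7 [ 0.5867 -0.1963  0.1663] [-4.05505805e-01  2.24402984e-01  1.51418242e+00 -3.76993963e-04
  1.40547489e+00  9.87502802e-01]
[[325.1922621    0.         278.68532909]
 [  0.         325.1922621  213.3722889 ]
 [  0.           0.           1.        ]] [ 0.6675 -0.1815  0.3137]
expected post top px [274.7 225. ]
```

View pics/w1.png

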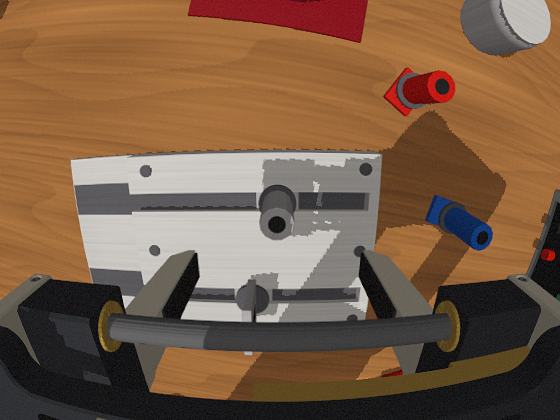

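The wrist view shows the post's top at (277,224), within 2 px of the prediction. The far slot's lips end at about (131,200), the red and blue look-alikes are well clear at upper right, and the slab rider is at (252,300).

```bash
python3 - <<'E'
from h import *
z=np.load("w1.npz");C=(z["K"],z["R"],z["t"])
p=plane(C,(277,224),.09,True);print("post",p.round(4))
print("tri",tri([ray(C,(277,224),True),ray(cam("scene"),(231.2,157.2)),ray(cam("top"),(368.8,202.2))]))
for q in((131,185),(131,208),(145,200),(255,201),(365,201)):print(q,plane(C,q,.026,True).round(4))
c=np.array([.530,-.140]);a=np.deg2rad(10);u=np.array([np.cos(a),np.sin(a)]);v=np.array([-u[1],u[0]])
for X in(p[:2],plane(C,(131,197),.026,True)[:2],plane(C,(365,201),.026,True)[:2]):print(((X-c)@u).round(4),((X-c)@v).round(4))
E
```

```text
post [ 0.5917 -0.1937  0.09  ]
tri (array([ 0.59098761, -0.19310079,  0.09132407]), [np.float64(1.2), np.float64(1.3), np.float64(0.2)])
(131, 185) [ 0.5832 -0.0508  0.026 ]
(131, 208) [ 0.5599 -0.0521  0.026 ]
(145, 200) [ 0.5707 -0.067   0.026 ]
(255, 201) [ 0.5883 -0.1735  0.026 ]
(365, 201) [ 0.6068 -0.2743  0.026 ]
0.0514 -0.0636
0.0559 0.08
0.0523 -0.1457
```

Call:
{"method": "step_arm", "body": {"series": [{"tx": 5, "ty": -2, "tz": 10, "wx": 0, "wy": 0, "wz": 0}, {"tx": 0, "ty": 0, "tz": 30, "wx": 0, "wy": 0, "wz": 0}, {"tx": 0, "ty": 0, "tz": 30, "wx": 0, "wy": 0, "wz": 0}, {"tx": 0, "ty": 0, "tz": 22, "wx": 0, "wy": 0, "wz": 0}, {"tx": 0, "ty": 0, "tz": 6, "wx": 0, "wy": 0, "wz": 0}, {"tx": 0, "ty": 0, "tz": 0, "wx": 0, "wy": 0, "wz": 0}, {"tx": 0, "ty": 0, "tz": 0, "wx": 0, "wy": 0, "wz": 0}]}}

```text
time: 2.45
tool_pos: [0.5924, -0.1952, 0.0712]
tcp_rot: [[0.985, 0.174, 0.002], [0.174, -0.985, -0.001], [0.002, 0.001, -1.0]]
contact_force: [0.1, 0.3, 0.8]
finger_gap: 0.0931
grip_force: 0.0
```

Call:
{"method": "step_arm", "body": {"series": [{"tx": 0, "ty": 0, "tz": 0, "wx": 0, "wy": 0, "wz": 0}, {"tx": 0, "ty": 0, "tz": 0, "wx": 0, "wy": 0, "wz": 0}, {"tx": 0, "ty": 0, "tz": 0, "wx": 0, "wy": 0, "wz": 0}, {"tx": 0, "ty": 0, "tz": 0, "wx": 0, "wy": 0, "wz": 0}, {"tx": 0, "ty": 0, "tz": 0, "wx": 0, "wy": 0, "wz": 0}, {"tx": 0, "ty": 0, "tz": 0, "wx": 0, "wy": 0, "wz": 0}], "grip": -0.6, "grip_force": 15}}

```text
time: 3.05
tool_pos: [0.5917, -0.1943, 0.0697]
tcp_rot: [[0.985, 0.175, 0.0], [0.175, -0.985, -0.0], [0.0, 0.0, -1.0]]
contact_force: [0.9, -0.2, 0.1]
finger_gap: 0.0493
grip_force: 0.0
```

Call:
{"method": "step_arm", "body": {"series": [{"tx": 0, "ty": 0, "tz": 3, "wx": 0, "wy": 0, "wz": 0}, {"tx": 0, "ty": 0, "tz": 0, "wx": 0, "wy": 0, "wz": 0}, {"tx": 0, "ty": 0, "tz": 0, "wx": 0, "wy": 0, "wz": 0}, {"tx": 0, "ty": 0, "tz": 0, "wx": 0, "wy": 0, "wz": 0}, {"tx": 0, "ty": 0, "tz": 0, "wx": 0, "wy": 0, "wz": 0}, {"tx": 0, "ty": 0, "tz": 0, "wx": 0, "wy": 0, "wz": 0}], "grip": -1, "grip_force": 25}}

```text
time: 3.65
tool_pos: [0.5914, -0.1943, 0.0664]
tcp_rot: [[0.985, 0.175, -0.0], [0.175, -0.985, 0.0], [-0.0, -0.0, -1.0]]
contact_force: [-0.2, -0.2, -2.4]
finger_gap: 0.0254
grip_force: 25.0
```

Call:
{"method": "step_arm", "body": {"series": [{"tx": 0, "ty": -5, "tz": 0, "wx": 0, "wy": 0, "wz": 0}, {"tx": 0, "ty": -8, "tz": 0, "wx": 0, "wy": 0, "wz": 0}, {"tx": 0, "ty": -8, "tz": 0, "wx": 0, "wy": 0, "wz": 0}, {"tx": 0, "ty": -8, "tz": 0, "wx": 0, "wy": 0, "wz": 0}, {"tx": 0, "ty": -8, "tz": 0, "wx": 0, "wy": 0, "wz": 0}, {"tx": 0, "ty": -8, "tz": 0, "wx": 0, "wy": 0, "wz": 0}]}}

```text
time: 4.25
tool_pos: [0.5837, -0.1491, 0.0667]
tcp_rot: [[0.985, 0.175, 0.0], [0.175, -0.985, 0.0], [0.0, -0.0, -1.0]]
contact_force: [-0.4, -0.3, -2.5]
finger_gap: 0.0257
grip_force: 25.0
```

Sliding freely, with 45 mm done so far.

Call:
{"method": "step_arm", "body": {"series": [{"tx": 0, "ty": -8, "tz": 0, "wx": 0, "wy": 0, "wz": 0}, {"tx": 0, "ty": -8, "tz": 0, "wx": 0, "wy": 0, "wz": 0}, {"tx": 0, "ty": -8, "tz": 0, "wx": 0, "wy": 0, "wz": 0}, {"tx": 0, "ty": -8, "tz": 0, "wx": 0, "wy": 0, "wz": 0}, {"tx": 0, "ty": -8, "tz": 0, "wx": 0, "wy": 0, "wz": 0}, {"tx": 0, "ty": -8, "tz": 0, "wx": 0, "wy": 0, "wz": 0}, {"tx": 0, "ty": -8, "tz": 0, "wx": 0, "wy": 0, "wz": 0}, {"tx": 0, "ty": -8, "tz": 0, "wx": 0, "wy": 0, "wz": 0}]}}

```text
time: 5.05
tool_pos: [0.5724, -0.0864, 0.0666]
tcp_rot: [[0.985, 0.175, 0.0], [0.175, -0.985, 0.0], [0.0, -0.0, -1.0]]
contact_force: [0.3, 0.2, -1.5]
finger_gap: 0.0259
grip_force: 25.0
```

Call:
{"method": "step_arm", "body": {"series": [{"tx": 0, "ty": -8, "tz": 0, "wx": 0, "wy": 0, "wz": 0}, {"tx": 0, "ty": -8, "tz": 0, "wx": 0, "wy": 0, "wz": 0}, {"tx": 0, "ty": -8, "tz": 0, "wx": 0, "wy": 0, "wz": 0}, {"tx": 0, "ty": -8, "tz": 0, "wx": 0, "wy": 0, "wz": 0}, {"tx": 0, "ty": -8, "tz": 0, "wx": 0, "wy": 0, "wz": 0}, {"tx": 0, "ty": -8, "tz": 0, "wx": 0, "wy": 0, "wz": 0}, {"tx": 0, "ty": -8, "tz": 0, "wx": 0, "wy": 0, "wz": 0}, {"tx": 0, "ty": -8, "tz": 0, "wx": 0, "wy": 0, "wz": 0}, {"tx": 0, "ty": -8, "tz": 0, "wx": 0, "wy": 0, "wz": 0}, {"tx": 0, "ty": 0, "tz": 0, "wx": 0, "wy": 0, "wz": 0}]}}

```text
time: 6.05
tool_pos: [0.5597, -0.015, 0.0666]
tcp_rot: [[0.984, 0.176, -0.0], [0.176, -0.984, 0.0], [-0.0, -0.0, -1.0]]
contact_force: [-0.1, 0.4, -0.9]
finger_gap: 0.0257
grip_force: 25.0
```

The foot is now at plate y ≈ 118 mm, so its trailing edge is 18 mm past the lips. Lifting slowly and watching the force.

Call:
{"method": "step_arm", "body": {"series": [{"tx": 0, "ty": 0, "tz": -3, "wx": 0, "wy": 0, "wz": 0}, {"tx": 0, "ty": 0, "tz": -4, "wx": 0, "wy": 0, "wz": 0}, {"tx": 0, "ty": 0, "tz": -6, "wx": 0, "wy": 0, "wz": 0}, {"tx": 0, "ty": 0, "tz": -6, "wx": 0, "wy": 0, "wz": 0}]}}

```text
time: 6.45
tool_pos: [0.5602, -0.0164, 0.0864]
tcp_rot: [[0.985, 0.175, 0.0], [0.175, -0.985, -0.0], [0.0, 0.0, -1.0]]
contact_force: [0.8, -0.5, -1.8]
finger_gap: 0.0253
grip_force: 25.0
```

Call:
{"method": "step_arm", "body": {"series": [{"tx": 0, "ty": 0, "tz": -10, "wx": 0, "wy": 0, "wz": 0}, {"tx": 0, "ty": 0, "tz": -14, "wx": 0, "wy": 0, "wz": 0}, {"tx": 0, "ty": 0, "tz": -14, "wx": 0, "wy": 0, "wz": 0}, {"tx": 0, "ty": 0, "tz": -14, "wx": 0, "wy": 0, "wz": 0}, {"tx": 0, "ty": 0, "tz": -10, "wx": 0, "wy": 0, "wz": 0}, {"tx": 0, "ty": 0, "tz": 0, "wx": 0, "wy": 0, "wz": 0}]}}

```text
time: 7.05
tool_pos: [0.5614, -0.0163, 0.1502]
tcp_rot: [[0.985, 0.175, 0.004], [0.175, -0.985, -0.0], [0.004, 0.001, -1.0]]
contact_force: [0.1, 0.6, -2.7]
finger_gap: 0.0256
grip_force: 25.0
```

```bash
python3 - <<'E'
from h import *
im=get_image("scene");print(get_obs()["tool_pos"])
cv2.imwrite("pics/s2.png",cv2.cvtColor(im,cv2.COLOR_RGB2BGR))
E
```

```text
[ 0.56067824 -0.01620383  0.14884073]
```

View pics/s2.png

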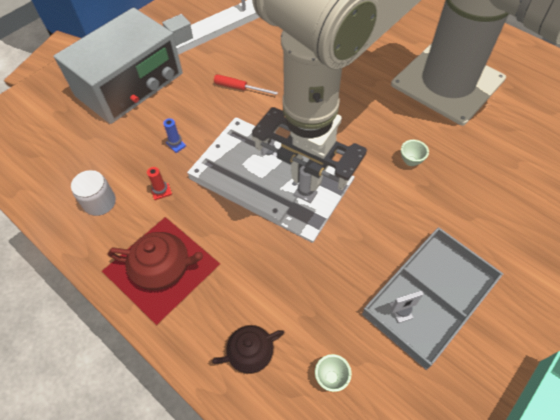

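The rider hangs upright in the gripper above the open end, at about (308,180). The foot is about 80 mm above the floor. On to the tray.

Call:
{"method": "step_arm", "body": {"series": [{"tx": -1, "ty": -12, "tz": 0, "wx": 0, "wy": 0, "wz": 0}, {"tx": -3, "ty": -25, "tz": 0, "wx": 0, "wy": 0, "wz": 0}, {"tx": -3, "ty": -35, "tz": 0, "wx": 0, "wy": 0, "wz": 0}, {"tx": -4, "ty": -39, "tz": 0, "wx": 0, "wy": 0, "wz": 0}, {"tx": -4, "ty": -40, "tz": 0, "wx": 0, "wy": 0, "wz": 0}, {"tx": -4, "ty": -40, "tz": 0, "wx": 0, "wy": 0, "wz": 0}, {"tx": -4, "ty": -40, "tz": 0, "wx": 0, "wy": 0, "wz": 0}, {"tx": -3, "ty": -35, "tz": 0, "wx": 0, "wy": 0, "wz": 0}, {"tx": -2, "ty": -25, "tz": 0, "wx": 0, "wy": 0, "wz": 0}, {"tx": -1, "ty": -15, "tz": 0, "wx": 0, "wy": 0, "wz": 0}]}}

```text
time: 8.1
tool_pos: [0.4759, 0.2822, 0.1465]
tcp_rot: [[0.984, 0.177, -0.002], [0.177, -0.984, -0.0], [-0.002, -0.0, -1.0]]
contact_force: [0.3, 0.4, -2.1]
finger_gap: 0.0253
grip_force: 25.0
```

Call:
{"method": "step_arm", "body": {"series": [{"tx": 0, "ty": -5, "tz": 0, "wx": 0, "wy": 0, "wz": 0}, {"tx": 0, "ty": 0, "tz": 0, "wx": 0, "wy": 0, "wz": 0}, {"tx": 0, "ty": 0, "tz": 0, "wx": 0, "wy": 0, "wz": 0}]}}

```text
time: 8.4
tool_pos: [0.4772, 0.2841, 0.1474]
tcp_rot: [[0.985, 0.174, -0.0], [0.174, -0.985, -0.001], [-0.0, 0.001, -1.0]]
contact_force: [0.4, -0.6, -2.2]
finger_gap: 0.0255
grip_force: 25.0
```

```bash
python3 - <<'E'
from h import *
o=get_obs();C=cam("wrist");im=get_image("wrist");cv2.imwrite("pics/w3.png",cv2.cvtColor(im,cv2.COLOR_RGB2BGR))
np.savez("w3.npz",K=C[0],R=C[1],t=C[2]);print(o["time"],o["tool_pos"],o["contact_force"])
E
```

```text
8.4 [0.47720396 0.28405718 0.14737405] [ 0.41157974 -0.5658895  -2.24973196]
```

View pics/w3.png

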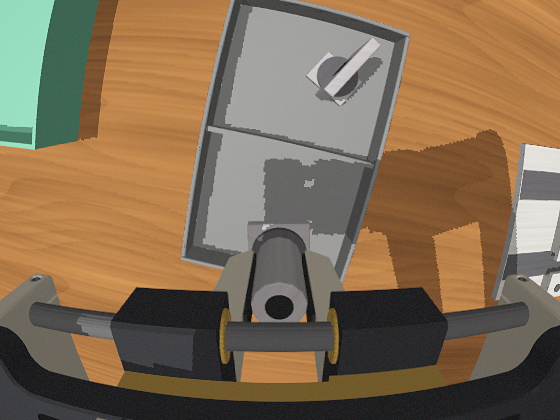

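The wrist view shows the held rider's foot at (278,235). The cross wall's top runs (210,129) to (373,163), and the near-left tray corner is at (184,259). Next I'll check the compartment centre and the tray height from these.

```bash
python3 - <<'E'
from h import *
z=np.load("w3.npz");C=(z["K"],z["R"],z["t"])
P={q:plane(C,q,.035,True) for q in((210,129),(373,163),(184,259),(409,36))}
for q in P:print(q,P[q].round(3))
print("near-left corner tri",tri([ray(C,(184,259),True),ray(cam("scene"),(501,272)),ray(cam("top"),(87,286))]))
w=(P[210,129]+P[373,163])/2;d=P[210,129]-P[373,163];d/=np.linalg.norm(d)
n=np.array([-d[1],d[0],0]);n*=np.sign(-n[0]);print("len",np.linalg.norm(P[210,129]-P[373,163]),"free centre",(w+n*.059).round(4))
E
```

```text
(210, 129) [0.54  0.351 0.035]
(373, 163) [0.536 0.216 0.035]
(184, 259) [0.422 0.362 0.035]
(409, 36) [0.65  0.205 0.035]
near-left corner tri (array([0.42219481, 0.36073642, 0.03867675]), [np.float64(1.6), np.float64(1.2), np.float64(0.5)])
len 0.1358198015636409 free centre [0.4789 0.285  0.035 ]
```

The compartment centre agrees with the first measurement (0.479, 0.285). Lowering now.

Call:
{"method": "step_arm", "body": {"series": [{"tx": 0, "ty": 0, "tz": 8, "wx": 0, "wy": 0, "wz": 0}, {"tx": 0, "ty": 0, "tz": 14, "wx": 0, "wy": 0, "wz": 0}, {"tx": 0, "ty": 0, "tz": 16, "wx": 0, "wy": 0, "wz": 0}, {"tx": 0, "ty": 0, "tz": 16, "wx": 0, "wy": 0, "wz": 0}, {"tx": 0, "ty": 0, "tz": 14, "wx": 0, "wy": 0, "wz": 0}, {"tx": 0, "ty": 0, "tz": 8, "wx": 0, "wy": 0, "wz": 0}, {"tx": 0, "ty": 0, "tz": 4, "wx": 0, "wy": 0, "wz": 0}, {"tx": 0, "ty": 0, "tz": 0, "wx": 0, "wy": 0, "wz": 0}]}}

```text
time: 9.25
tool_pos: [0.4767, 0.2849, 0.067]
tcp_rot: [[0.985, 0.175, -0.001], [0.175, -0.985, -0.0], [-0.001, 0.0, -1.0]]
contact_force: [-0.3, -0.2, -2.6]
finger_gap: 0.0255
grip_force: 25.0
```

Call:
{"method": "step_arm", "body": {"series": [{"tx": 0, "ty": 0, "tz": 2, "wx": 0, "wy": 0, "wz": 0}, {"tx": 0, "ty": 0, "tz": 1, "wx": 0, "wy": 0, "wz": 0}, {"tx": 0, "ty": 0, "tz": 0, "wx": 0, "wy": 0, "wz": 0}, {"tx": 0, "ty": 0, "tz": 0, "wx": 0, "wy": 0, "wz": 0}]}}

```text
time: 9.65
tool_pos: [0.4773, 0.2851, 0.0651]
tcp_rot: [[0.985, 0.175, 0.001], [0.175, -0.985, 0.0], [0.001, -0.0, -1.0]]
contact_force: [0.3, -0.5, -1.8]
finger_gap: 0.026
grip_force: 25.0
```

Call:
{"method": "step_arm", "body": {"series": [{"tx": 0, "ty": 0, "tz": 1, "wx": 0, "wy": 0, "wz": 0}, {"tx": 0, "ty": 0, "tz": 1, "wx": 0, "wy": 0, "wz": 0}, {"tx": 0, "ty": 0, "tz": 1, "wx": 0, "wy": 0, "wz": 0}, {"tx": 0, "ty": 0, "tz": 0, "wx": 0, "wy": 0, "wz": 0}, {"tx": 0, "ty": 0, "tz": 0, "wx": 0, "wy": 0, "wz": 0}]}}

```text
time: 10.15
tool_pos: [0.4769, 0.285, 0.0615]
tcp_rot: [[0.985, 0.175, -0.0], [0.175, -0.985, -0.0], [-0.0, 0.0, -1.0]]
contact_force: [0.1, 0.3, -2.2]
finger_gap: 0.0255
grip_force: 25.0
```

Call:
{"method": "step_arm", "body": {"series": [{"tx": 0, "ty": 0, "tz": 0.5, "wx": 0, "wy": 0, "wz": 0}, {"tx": 0, "ty": 0, "tz": 0.5, "wx": 0, "wy": 0, "wz": 0}, {"tx": 0, "ty": 0, "tz": 0, "wx": 0, "wy": 0, "wz": 0}, {"tx": 0, "ty": 0, "tz": 0, "wx": 0, "wy": 0, "wz": 0}]}}

```text
time: 10.55
tool_pos: [0.477, 0.285, 0.0606]
tcp_rot: [[0.985, 0.175, -0.0], [0.175, -0.985, -0.0], [-0.0, 0.0, -1.0]]
contact_force: [-0.1, 0.6, -3.2]
finger_gap: 0.0257
grip_force: 25.0
```

Call:
{"method": "step_arm", "body": {"series": [{"tx": 0, "ty": 0, "tz": 0.5, "wx": 0, "wy": 0, "wz": 0}, {"tx": 0, "ty": 0, "tz": 0, "wx": 0, "wy": 0, "wz": 0}, {"tx": 0, "ty": 0, "tz": 0, "wx": 0, "wy": 0, "wz": 0}]}}

```text
time: 10.85
tool_pos: [0.477, 0.285, 0.0602]
tcp_rot: [[0.985, 0.175, 0.0], [0.175, -0.985, 0.0], [0.0, -0.0, -1.0]]
contact_force: [-0.0, 0.2, -2.5]
finger_gap: 0.0258
grip_force: 25.0
```

Call:
{"method": "step_arm", "body": {"series": [{"tx": 0, "ty": 0, "tz": 0.5, "wx": 0, "wy": 0, "wz": 0}, {"tx": 0, "ty": 0, "tz": 0, "wx": 0, "wy": 0, "wz": 0}, {"tx": 0, "ty": 0, "tz": 0, "wx": 0, "wy": 0, "wz": 0}]}}

```text
time: 11.15
tool_pos: [0.4772, 0.2851, 0.0602]
tcp_rot: [[0.985, 0.175, 0.0], [0.175, -0.985, 0.0], [0.0, -0.0, -1.0]]
contact_force: [-2.5, -1.4, 5.0]
finger_gap: 0.0254
grip_force: 25.0
```

The force has gone to +5 N, so the foot is on the tray floor. Releasing and retreating straight up.

Call:
{"method": "step_arm", "body": {"series": [{"tx": 0, "ty": 0, "tz": 0, "wx": 0, "wy": 0, "wz": 0}, {"tx": 0, "ty": 0, "tz": 0, "wx": 0, "wy": 0, "wz": 0}, {"tx": 0, "ty": 0, "tz": 0, "wx": 0, "wy": 0, "wz": 0}, {"tx": 0, "ty": 0, "tz": 0, "wx": 0, "wy": 0, "wz": 0}, {"tx": 0, "ty": 0, "tz": 0, "wx": 0, "wy": 0, "wz": 0}, {"tx": 0, "ty": 0, "tz": 0, "wx": 0, "wy": 0, "wz": 0}], "grip": 0.4}}

```text
time: 11.75
tool_pos: [0.477, 0.285, 0.0596]
tcp_rot: [[0.985, 0.175, -0.0], [0.175, -0.985, -0.0], [-0.0, 0.0, -1.0]]
contact_force: [-1.0, -0.5, -0.2]
finger_gap: 0.064
grip_force: 0.0
```

Call:
{"method": "step_arm", "body": {"series": [{"tx": 0, "ty": 0, "tz": -5, "wx": 0, "wy": 0, "wz": 0}, {"tx": 0, "ty": 0, "tz": -10, "wx": 0, "wy": 0, "wz": 0}, {"tx": 0, "ty": 0, "tz": -20, "wx": 0, "wy": 0, "wz": 0}, {"tx": 0, "ty": 0, "tz": -30, "wx": 0, "wy": 0, "wz": 0}, {"tx": 0, "ty": 0, "tz": -30, "wx": 0, "wy": 0, "wz": 0}, {"tx": 0, "ty": 0, "tz": -20, "wx": 0, "wy": 0, "wz": 0}, {"tx": 0, "ty": 40, "tz": 0, "wx": 0, "wy": 0, "wz": 0}, {"tx": 0, "ty": 40, "tz": 0, "wx": 0, "wy": 0, "wz": 0}, {"tx": 0, "ty": 40, "tz": 0, "wx": 0, "wy": 0, "wz": 0}, {"tx": 0, "ty": 0, "tz": 0, "wx": 0, "wy": 0, "wz": 0}]}}

```text
time: 12.75
tool_pos: [0.499, 0.1631, 0.1759]
tcp_rot: [[0.985, 0.171, 0.002], [0.171, -0.985, -0.001], [0.001, 0.002, -1.0]]
contact_force: [0.3, 0.3, -0.4]
finger_gap: 0.0653
grip_force: 0.0
```

```bash
python3 - <<'E'
from h import *
im=get_image("scene");print(get_obs()["time"],get_obs()["tool_pos"])
cv2.imwrite("pics/s4.png",cv2.cvtColor(im,cv2.COLOR_RGB2BGR))
E
```

```text
12.8 [0.49870274 0.16507341 0.175804  ]
```

View pics/s4.png

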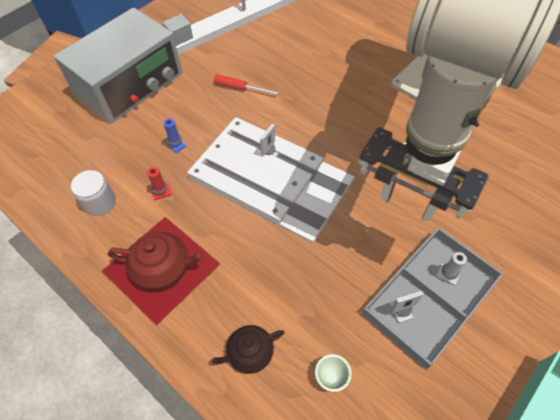

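The post rider stands upright in the empty compartment at (455,266). The slab rider is unmoved at (267,142), and the arm is clear of everything.

```bash
python3 -c "
from cell import *
print(job_done())"
```

```text
the job is handed in; nothing more can be done
None
```

The post rider was slid to the open end, lifted out and set upright in the tray's empty compartment; the slab rider was left where it was, and the job was handed in at about 13 s.

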